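Wedge the tool rest into the sharpener's dovetail way

TASK

Pick up the loose tool rest, enter its dovetailed foot, narrow end first, into the open wide end of the tapered way in front of the disc sharpener, and slide it in until it wedges tight between the rails. Push it firmly so that it stays clamped when you let go, but do not force it, and leave the other things on the bench alone.

Things in the scene. Friction and masses are not known exactly. Their poses are not given: they have to be found in the camera images.
- rest_block (a point): Centre of the aluminium rest block that tops the loose tool rest: 26 x 80 x 20 mm (along x, y, z), thin dark line across its top; this centre is 41 mm above the underside of the foot, on a 20 mm neck. Grip across the 26 mm. x points to the narrow end of the foot, z up. Tool rest 0.2 to 0.4 kg.
- rest: The loose tool rest; origin at the centre of the foot's underside. Foot 80 mm long along x, 12 mm high, dovetailed (sides lean in 20 degrees towards the top); at mid height it is 43.6 mm wide at the back (-x) and 32.4 mm at the front (+x), 38 mm in the middle: each side tapers 4 degrees in plan. Stands upright on the bench at the start.
- station: Fixed sharpening station. Aluminium base plate 110 mm wide from x = -160 to 170 mm, its top (floor of the way) 8 mm above the bench. The rails of the way run from x = -75 (open wide mouth) to 75 mm, tops 16 mm above the floor; the bare plate before the mouth takes the foot. +x goes into the way, to the black disc sharpener: x = 90 to 250, 130 wide, 60 high. Origin: bench level, mid way.
- way (a point): Middle of the floor of the tapered way, 8 mm above the bench; axes as the station. Undercut rails, 4 degrees taper each side, like the foot. Gap at mid height (6.5 mm up) about 48 mm at the mouth, 38 mm in the middle. The dark steel rail (-y) is bolted up to 4 mm in or out each time, so the foot begins to wedge with its centre anywhere from 30 mm before to 33 mm past this point: find it by feel.
- gib: Brass gib strip, 150 x 10 mm, the +y rail of the way. Very stiff springs (30 N/mm) behind it let it yield sideways (+y) by less than 1 mm and clamp the foot. A push of about 12 N along the way, from behind the block, wedges the rest well (friction is low); under 8 N may leave it loose, over 18 N may overload the gib. Origin = station origin when not pressed.
- can: Upright spray can, 56 mm across, 150 mm high; bystander. Origin under its centre.
- driver: Screwdriver lying on the bench, bystander.
- wrench: Steel wrench lying on the bench, bystander.
Things that resemble listed ones, but are neither listed nor needed, are in the scene too. What is shaped like the rest but blue or red is not meant.

How it is judged (in metres and radians):
On the way:
1. the foot has entered the mouth of the way, flat on its floor (x of rest in the frame of way between -0.095 and 0.06 m and z of rest in the frame of way below 0.003 m and y of rest in the frame of way between -0.01 and 0.01 m), for 0.05 s.
At the end, for the whole second after the job is handed in: The tool rest stands in the way, flat on its floor (3 mm) and in line (0.06 rad), its foot between the rails, at rest and clamped: it still presses on the brass gib with more than 4 N after it has been let go (contact force between gib and rest above 4 N and x of rest in the frame of way between -0.04 and 0.05 m and z of rest in the frame of way between -0.003 and 0.003 m and y of rest in the frame of way between -0.004 and 0.004 m and angle between the x axis of rest and the x axis of station, either way round below 0.06 rad and angle between rest's own z axis and vertical below 0.05 rad and linear speed of rest below 0.01 m/s); the robot touches nothing.
It fails at once if the tool rest is forced: it presses on the gib with more than 22 N (contact force between gib and rest above 22 N).
It fails at once if the spray can is moved more than 20 mm (distance of can from where it was at the start of the episode above 0.02 m).
It fails at once if the screwdriver is moved more than 20 mm (distance of driver from where it was at the start of the episode above 0.02 m).
It fails at once if the wrench is moved more than 20 mm (distance of wrench from where it was at the start of the episode above 0.02 m).
It also fails if it takes over 54 s, if anything falls off the work surface, if the arm or the gripper's body presses on something with over 40 N, if the wrist force passes 120 N, or if a joint passes its speed limit or range.

ROBOT

A 6-joint arm with a two-finger parallel gripper is mounted at the origin on the work surface. World frame = base frame: x ahead of the robot, y to its left, z up, the work surface at z = 0. Lengths are in m, angles in degrees, forces in N, time in s.
With the tool pointing down it reaches from about 0.375 to 0.9 m from the base axis. Payload 3.1 kg.
Tool frame: the origin (TCP) lies at the very end of the fingers, on their centre line; the grasp point (between the pads) lies 19 mm behind it; z points along the fingers, y is the direction in which the jaws open and shut (so a half turn about z gives the same grasp; the last joint's range is limited). The gripper opens to 87 mm and grips with 3 to 60 N. Pads are 19 mm wide; open, the fingers measure 117 mm over their backs; the gripper's body (75 mm by 190 mm) begins 51 mm behind the grasp point.
Start: joints at [57.725, 30.224, 82.088, -0, 67.689, -10.227], TCP at [0.235, 0.579, 0.223] pointing down, gripper open.
Joint ranges: [-176.69, 176.69], [-43.24, 126.21], [12.49, 139.97], [-82, 262], [0, 151.66], [-163.58, 163.58]. Speed limits (degrees/s): [159.86, 159.86, 180, 180, 180, 180].

INTERFACE

Orientations are given as a 3x3 rotation matrix whose columns are the frame's x, y, z axes.
In Python, from rig import read_state, capture, hand_in gives the robot as it stands. The module is installed in compiled form; this text tells all that it offers.
- The arm moves only by the tool move_arm, never from a script. Its arguments are lists of equal length, an entry for each row: "linear": the shift along the tool's x, y, z in cm, a list of three; "angular": the turn, a rotation vector about the tool's x, y, z in rad, a list of three; "fingers": the gripper command: -1 is fully open, 1 is shut, values between are in proportion. In form: {"linear": [[tx, ty, tz], ...], "angular": [[wx, wy, wz], ...], "fingers": [fingers, ...]}. A call has 1 to 12 rows; each row is the pose to reach, as a shift and turn from the pose measured when the call began, along the tool's axes at that moment; what a row does not reach only later rows make up. A row lasts 1/12 s, in which the tool goes at most 41.7 mm and 7.16 degrees, less where a joint would pass 70% of its speed; a pose out of reach is approached as far as the arm can. A call with a gripper value outside its range is refused whole. The fingers move at their own pace and stop on an object; the grip force is fixed at half the most. Time passes only in rows, so rows that repeat a pose let the fingers close. It gives the time, the measured TCP pose, the force and the opening at its end, in the units of the state.
- read_state(): the state, without advancing time (a new reading comes with each control period).
- capture(name): name is "side" or "top"; returns a dict with "color" (384x512x3 uint8, red, green, blue), "fx", "fy", "cx", "cy" (pixels), "view" (4x4, takes a point from world to camera coordinates). Camera axes: x right, y down, z forward; pixel columns grow to the right and rows downward; lengths in m; the calibration is good to about 2 mm. A picture is of the moment at which its call begins. There is no depth.
- hand_in(): hands the job in, once; it reports no verdict.
The state is a dict: "time_s": time; "joint_positions": joint angles; "qvel": joint speeds; "tau": joint torques, N m; "position": TCP position; "tcp_rot": TCP orientation; "force": force on the tool from outside, world axes, zero at the start; "moment": the same for the moment, N m; "opening": opening from 0.0 (shut) to 1.0 (fully open).
Only numpy, scipy, OpenCV 4.12 (cv2) and the standard library are available. Lean on these libraries where they do the work, as an engineer would, in place of code of your own. Each camera call takes 0.05 s, during which the arm holds its last target. There are 200 camera calls.

## Working session

There is one attempt and no reset: what is moved stays moved. The work goes in short steps, Python scripts to look and compute and a tool call to move; the robot and the scene stay as the last step left them, time stands still between calls to the robot, and variables do not carry over. Pictures are saved under pics/ and viewed, about 8 in all and at most 12, crops included, and the job is handed in when it is done.

Besides the shell and the picture viewer there is one more tool, called after "Request:" in YAML: its name, and indented under it one key for each argument. move_arm: Moves the arm, as the interface text tells. Its arguments: {"type":"object","properties":{"linear":{"type":"array"},"angular":{"type":"array"},"fingers":{"type":"array"}},"required":["linear","angular","fingers"]}

```bash
mkdir -p pics && cat > h.py <<'E'
import numpy as np, cv2
from rig import read_state, capture, hand_in
def save(name,fn,crop=None,s=1):
    c=capture(name); im=cv2.cvtColor(c["color"],cv2.COLOR_RGB2BGR)
    if crop: x0,y0,x1,y1=crop; im=im[y0:y1,x0:x1]
    cv2.imwrite("pics/"+fn,cv2.resize(im,None,fx=s,fy=s,interpolation=cv2.INTER_CUBIC)); return c
def px2w(c,u,v,z):
    R=c["view"][:3,:3];t=c["view"][:3,3];o=-R.T@t
    d=R.T@np.array([(u-c["cx"])/c["fx"],(v-c["cy"])/c["fy"],1]); return o+d*(z-o[2])/d[2]
def w2px(c,p):
    q=c["view"][:3,:3]@np.array(p)+c["view"][:3,3]; return np.array([c["fx"]*q[0]/q[2]+c["cx"],c["fy"]*q[1]/q[2]+c["cy"]])
E
python3 - <<'E'
from h import *
for n in("top","side"):
    c=save(n,n+"1.png",s=1.5); R=c["view"][:3,:3]; print(n,c["fx"],-R.T@c["view"][:3,3],R.tolist())
s=read_state();print(s["position"],s["tcp_rot"],s["force"],s["opening"],s["time_s"])
E
```

```text
top 439.25952763990193 [0.36161927 0.01640788 1.40748587] [[-0.010846974947826781, -0.9998744305141418, 0.0115527632409876], [-0.9899149937025684, 0.009105515726260456, -0.14136970971959725], [0.14124676413045928, -0.012969687250659523, -0.9898894578867353]]
side 462.52610033596727 [0.41739809 0.80038745 0.84686027] [[-0.9854347719842156, -0.16966454347761598, 0.011500123953612792], [-0.12627089395015742, 0.6847478265826314, -0.7177576717328699], [0.11390334281944674, -0.7087554985161628, -0.6961980119317068]]
[0.23421098 0.57874458 0.22166136] [[-9.26858986e-01  3.75408198e-01 -1.05160798e-03]
 [ 3.75409503e-01  9.26857581e-01 -1.65197162e-03]
 [ 3.54527137e-04 -1.92592837e-03 -9.99998083e-01]] [-0.16754442  0.95988087 -0.64458767] 0.9993288840138707 0.1
```

View pics/top1.png

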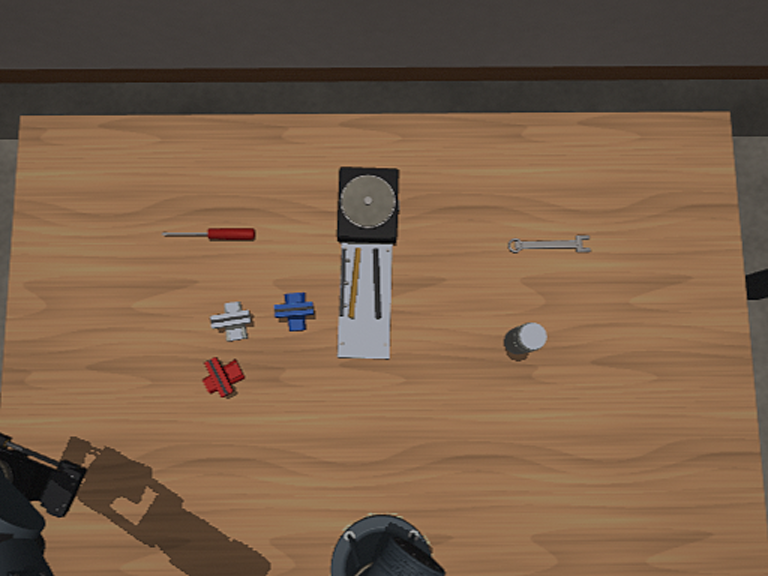

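View pics/side1.png

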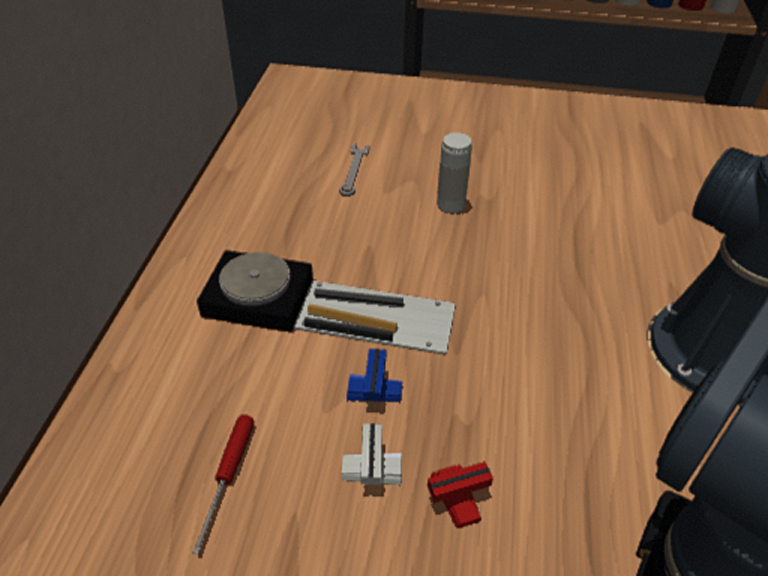

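The top view (×1.5 pixels) shows three rests: aluminium at (232,321), blue at (295,311) and red at (223,377). Only the aluminium one fits the description. The way's mouth opens towards the robot at about (365,318), and the disc is at (368,200). I'll confirm with an enlarged crop, which should also show the narrow end.

```bash
python3 - <<'E'
from h import *
c=capture("top");a=cv2.cvtColor(c["color"],cv2.COLOR_RGB2BGR)
d=capture("side");b=cv2.cvtColor(d["color"],cv2.COLOR_RGB2BGR)
A=cv2.resize(a[190:240,130:180],None,fx=8,fy=8,interpolation=cv2.INTER_CUBIC)
B=cv2.resize(b[275:335,220:270],None,fx=8,fy=400/60/1,interpolation=cv2.INTER_CUBIC)
C=cv2.resize(b[275:335,220:280],(400,400),interpolation=cv2.INTER_CUBIC)
cv2.imwrite("pics/crop1.png",np.hstack([A,C]))
D=cv2.resize(a[105:245,215:275],None,fx=4,fy=4,interpolation=cv2.INTER_CUBIC)
E=cv2.resize(b[180:240,190:310],None,fx=4,fy=4,interpolation=cv2.INTER_CUBIC)
E=cv2.copyMakeBorder(E,0,560-240,0,0,cv2.BORDER_CONSTANT)
cv2.imwrite("pics/crop2.png",np.hstack([D,E]))
E
```

```text
(no output)
```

View pics/crop1.png

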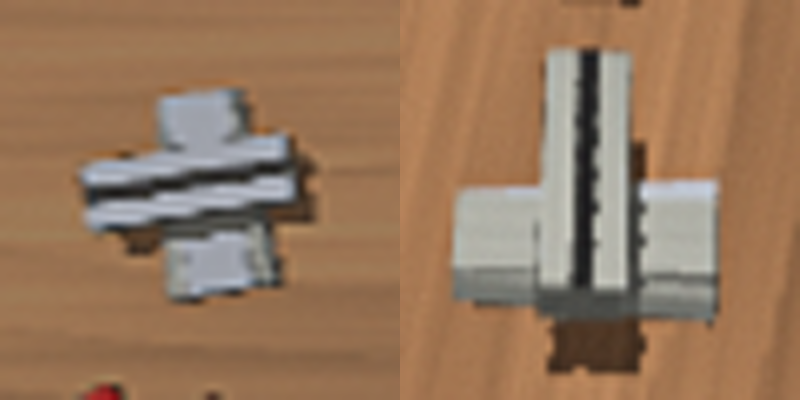

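View pics/crop2.png

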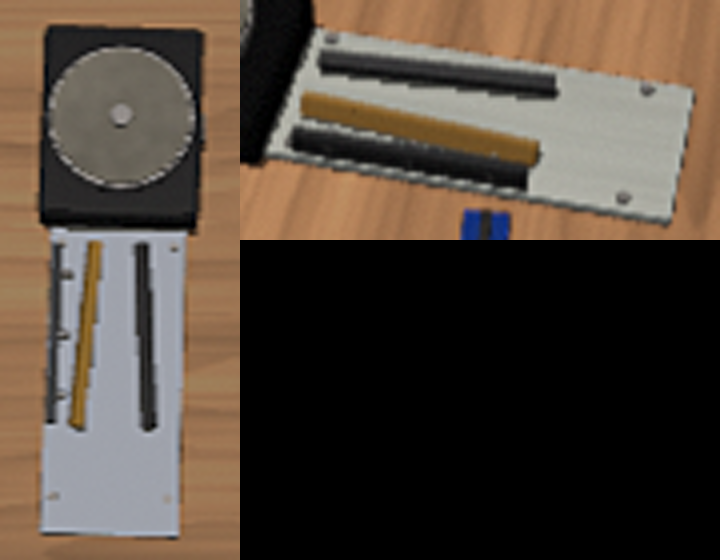

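The aluminium rest is confirmed. In the top crop its foot is 87 px wide at the far end and 118 px at the near end, so the narrow end already points away from the robot (+x). The foot is yawed about +9°. I'll fit silhouettes in both views to get the poses.

```bash
cat > fit.py <<'E'
from h import *
from scipy.optimize import minimize
def box(x0,x1,w0,w1,z0,z1): return [(x,s*w/2,z) for x,w in((x0,w0),(x1,w1)) for s in(-1,1) for z in(z0,z1)]
lean=2*6*np.tan(np.radians(20))
def foot():
    P=[]
    for x,w in((-.04,.0436),(.04,.0324)):
        for s in(-1,1): P+=[(x,s*(w/2+.00218),0),(x,s*(w/2-.00218),.012)]
    return P
REST=[foot(),box(-.013,.013,.08,.08,.031,.051),box(-.01,.01,.03,.03,.012,.031)]
STAT=[box(-.16,.17,.11,.11,0,.008),box(.09,.25,.13,.13,0,.06)]
S=4
def render(c,parts,p,z=0,sh=(384,512)):
    m=np.zeros((sh[0]*S,sh[1]*S),np.uint8);C,s_=np.cos(p[2]),np.sin(p[2])
    for q in parts:
        u=np.array([w2px(c,(p[0]+C*a-s_*b,p[1]+s_*a+C*b,z+h)) for a,b,h in q])
        cv2.fillConvexPoly(m,cv2.convexHull(np.round(((u+.5)*S-.5)*16).astype(np.int32)),1,shift=4)
    return m
def mask(c,seed,dark):
    h=cv2.cvtColor(c["color"],cv2.COLOR_RGB2HSV).astype(int)
    m=(h[...,1]<70)
    if dark: m|=h[...,2]<40
    n,l=cv2.connectedComponents(m.astype(np.uint8),connectivity=4)
    # component at/near the seed
    ys,xs=np.nonzero(l);k=np.argmin((xs-seed[0])**2+(ys-seed[1])**2)
    m=(l==l[ys[k],xs[k]]).astype(np.uint8)
    ct,_=cv2.findContours(m,cv2.RETR_EXTERNAL,cv2.CHAIN_APPROX_NONE);m[:]=0;cv2.drawContours(m,ct,-1,1,-1)
    return cv2.resize(m,None,fx=S,fy=S,interpolation=cv2.INTER_NEAREST)
def fit(views,parts,p0,z=0):
    def cost(p): return sum(1-(m&r).sum()/max(1,(m|r).sum()) for c,m in views for r in [render(c,parts,p,z)])
    st=np.array([p0]+[np.array(p0)+d for d in np.diag([.008,.008,.08])])
    r=minimize(cost,p0,method="Nelder-Mead",options=dict(initial_simplex=st,xatol=1e-5,fatol=1e-5))
    return r.x,r.fun
if __name__=="__main__":
    t=capture("top");s=capture("side")
    def go(name,parts,st,ss,dark,p0):
        mt=mask(t,st,dark);ms=mask(s,ss,dark);print(name,mt.sum()/16,ms.sum()/16)
        for v in([(t,mt),(s,ms)],[(t,mt)],[(s,ms)]): x,f=fit(v,parts,p0);print(np.round(x[:2],4),np.degrees(x[2]).round(2),f/len(v))
    p=px2w(t,154.6,214,.04);go("rest",REST,(150,212),(242,305),False,[p[0],p[1],.15])
    a=px2w(t,*(242,238.7),.008);print(a);go("stat",STAT,(243,225),(285,220),True,[a[0]+.16,a[1],0])
E
python3 fit.py
```

```text
rest 447.0 1038.0
[0.5053 0.3077] 8.45 0.06903077852747952
[0.5059 0.3072] 8.18 0.0801770141871665
[0.5047 0.3079] 8.83 0.04462838620050935
[0.42338387 0.03151821 0.008     ]
stat 4607.0 6476.0
[0.5816 0.0262] -2.43 0.08573653320295904
[0.5808 0.026 ] -2.27 0.05951694535204044
[0.5808 0.0273] -2.57 0.109548170757921
```

```bash
cat > go.py <<'E'
from h import *
from scipy.spatial.transform import Rotation as Ro
def rel(x,y,z,yaw):
    s=read_state();R=np.array(s["tcp_rot"]);a=np.radians(yaw)
    ty=np.array([np.cos(a),np.sin(a),0]);tz=np.array([0,0,-1.]);T=np.c_[np.cross(ty,tz),ty,tz]
    print("t",s["time_s"],"pos",np.round(s["position"],4),"F",np.round(s["force"],1),"open",round(s["opening"],3),"j",np.round(s["joint_positions"],0))
    print("lin cm",np.round(R.T@(np.array([x,y,z])-s["position"])*100,2),"ang",np.round(Ro.from_matrix(R.T@T).as_rotvec(),4))
E
python3 -c "
from go import *
rel(.5053,.3077,.12,8.5)"
```

```text
t 0.3 pos [0.2344 0.5791 0.2222] F [ 0.6 -0.   0. ] open 1.0 j [ 58.  30.  82.  -0.  68. -10.]
lin cm [-35.29 -14.98  10.23] ang [-8.0000e-04  3.0000e-04  1.0377e+00]
```

Request:
move_arm:
  linear:
    - [-35.3,-15,10.2]
    - [-35.3,-15,10.2]
    - [-35.3,-15,10.2]
    - [-35.3,-15,10.2]
    - [-35.3,-15,10.2]
    - [-35.3,-15,10.2]
    - [-35.3,-15,10.2]
    - [-35.3,-15,10.2]
    - [-35.3,-15,10.2]
    - [-35.3,-15,10.2]
    - [-35.3,-15,10.2]
    - [-35.3,-15,10.2]
  angular:
    - [0,0,1.038]
    - [0,0,1.038]
    - [0,0,1.038]
    - [0,0,1.038]
    - [0,0,1.038]
    - [0,0,1.038]
    - [0,0,1.038]
    - [0,0,1.038]
    - [0,0,1.038]
    - [0,0,1.038]
    - [0,0,1.038]
    - [0,0,1.038]
  fingers: [-0.15,-0.15,-0.15,-0.15,-0.15,-0.15,-0.15,-0.15,-0.15,-0.15,-0.15,-0.15]

```text
time_s: 1.3
position: [0.506, 0.3064, 0.1198]
tcp_rot: [[-0.144, 0.99, -0.001], [0.99, 0.144, -0.001], [-0.0, -0.002, -1.0]]
force: [-0.3, -0.2, -0.8]
opening: 0.578
```

```bash
python3 -c "
from go import *
rel(.5053,.3077,.023,8.5)
save('side','side2.png',(180,200,340,340),4)"
```

```text
t 1.3 pos [0.506  0.3064 0.1198] F [-0.3 -0.2 -0.8] open 0.578 j [20. 35. 92. -0. 53. 12.]
lin cm [ 0.14 -0.03  9.68] ang [-0.0015  0.0004 -0.0034]
```

View pics/side2.png

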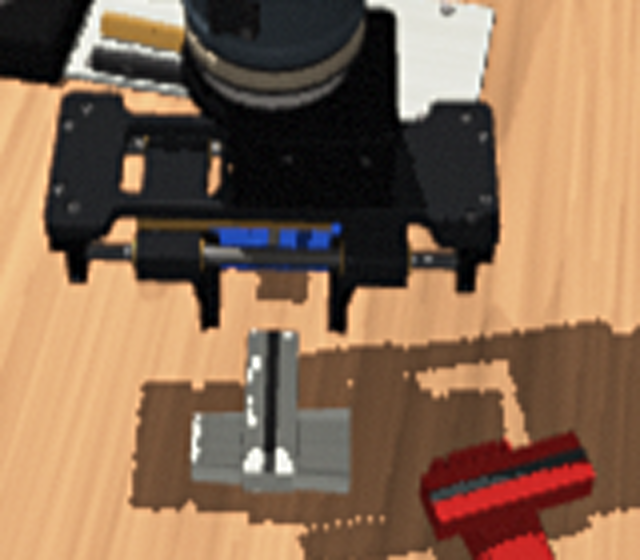

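The jaws straddle the block: the fingers are at (208,328) and (338,328), and the block is centred at about x = 271. I'll lower and grip.

Request:
move_arm:
  linear:
    - [0.1,0,4]
    - [0.1,0,7]
    - [0.1,0,9]
    - [0.1,0,9.7]
    - [0.1,0,9.7]
    - [0.1,0,9.7]
    - [0.1,0,9.7]
    - [0.1,0,9.7]
    - [0.1,0,9.7]
    - [0.1,0,9.7]
    - [0.1,0,9.7]
    - [0.1,0,9.7]
  angular:
    - [0,0,0]
    - [0,0,0]
    - [0,0,0]
    - [0,0,0]
    - [0,0,0]
    - [0,0,0]
    - [0,0,0]
    - [0,0,0]
    - [0,0,0]
    - [0,0,0]
    - [0,0,0]
    - [0,0,0]
  fingers: [-0.15,-0.15,-0.15,-0.15,-0.15,1,1,1,1,1,1,1]

```text
time_s: 2.35
position: [0.5056, 0.3087, 0.0244]
tcp_rot: [[-0.146, 0.989, 0.001], [0.989, 0.146, 0.001], [0.0, 0.001, -1.0]]
force: [-0.9, -0.5, 5.9]
opening: 0.297
```

```bash
python3 -c "
from go import *
rel(.5053,.3077,.14,8.5)"
```

```text
t 2.35 pos [0.5056 0.3087 0.0244] F [-0.9 -0.5  5.9] open 0.297 j [21. 44. 95.  0. 42. 12.]
lin cm [ -0.09  -0.04 -11.57] ang [ 0.0009 -0.0005 -0.0017]
```

Request:
move_arm:
  linear:
    - [0,0,-1]
    - [0,0,-3]
    - [0,0,-6]
    - [0,0,-9]
    - [0,0,-9]
    - [0,0,-9]
  angular:
    - [0,0,0]
    - [0,0,0]
    - [0,0,0]
    - [0,0,0]
    - [0,0,0]
    - [0,0,0]
  fingers: [1,1,1,1,1,1]

```text
time_s: 2.85
position: [0.5066, 0.3089, 0.1164]
tcp_rot: [[-0.146, 0.989, 0.005], [0.989, 0.146, 0.002], [0.001, 0.005, -1.0]]
force: [-0.1, 0.1, -2.6]
opening: 0.3
```

```bash
python3 -c "
from go import *
from fit import *
c=save('side','side3.png',(180,180,340,320),4)
# goal: rest centre at station x=-0.118 (bare plate), y=0
a=np.radians(-2.4);x=.5812-.118*np.cos(a);y=.0265-.118*np.sin(a);print(x,y)
rel(x,y,.114,-2.4)"
```

```text
0.46330350604833476 0.03144132714004556
t 2.9 pos [0.5052 0.3084 0.1147] F [ 0.  -0.  -2.4] open 0.299 j [21. 36. 92.  0. 52. 12.]
lin cm [-26.79  -8.19   0.05] ang [ 0.0008 -0.0005  0.1885]
```

View pics/side3.png

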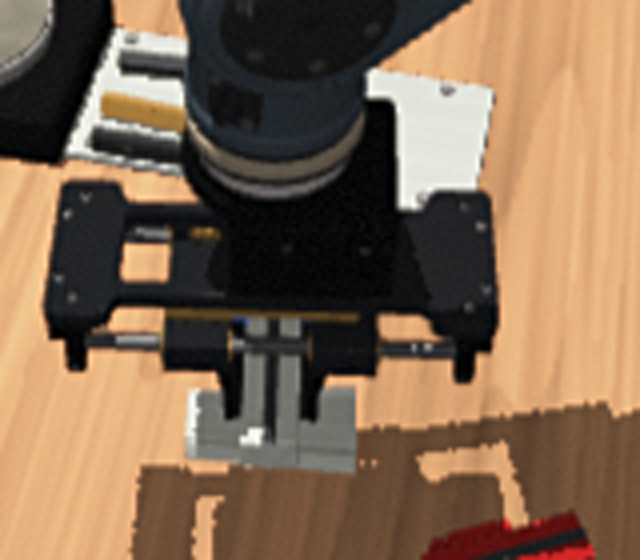

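The rest is held level between the jaws at (270,400), and the wrist reads about 2.4 N of weight. Next I carry it over the bare plate.

Request:
move_arm:
  linear:
    - [-3,-1,0]
    - [-7,-2,0]
    - [-11,-3.3,0]
    - [-15,-4.6,0]
    - [-19,-5.8,0]
    - [-22,-6.7,0]
    - [-25,-7.6,0]
    - [-26.7,-8.2,0]
    - [-26.7,-8.2,0]
    - [-26.7,-8.2,0]
    - [-26.7,-8.2,0]
    - [-26.7,-8.2,0]
  angular:
    - [0,0,0.03]
    - [0,0,0.06]
    - [0,0,0.09]
    - [0,0,0.12]
    - [0,0,0.15]
    - [0,0,0.188]
    - [0,0,0.188]
    - [0,0,0.188]
    - [0,0,0.188]
    - [0,0,0.188]
    - [0,0,0.188]
    - [0,0,0.188]
  fingers: [1,1,1,1,1,1,1,1,1,1,1,1]

```text
time_s: 3.9
position: [0.4627, 0.0333, 0.114]
tcp_rot: [[0.04, 0.999, -0.0], [0.999, -0.04, 0.001], [0.001, -0.001, -1.0]]
force: [0.8, 0.7, -1.5]
opening: 0.297
```

```bash
python3 -c "
from go import *
rel(.4633,.0323,.036,-2.4)"
```

```text
t 3.9 pos [0.4627 0.0333 0.114 ] F [ 0.8  0.7 -1.5] open 0.297 j [-10.  29. 111.   0.  41.  -8.]
lin cm [-0.11  0.07  7.8 ] ang [-0.0005 -0.001   0.0017]
```

Request:
move_arm:
  linear:
    - [-0.1,0,3]
    - [-0.1,0,6]
    - [-0.1,0,7.6]
    - [-0.1,0,7.6]
    - [-0.1,0,7.6]
  angular:
    - [0,0,0]
    - [0,0,0]
    - [0,0,0]
    - [0,0,0]
    - [0,0,0]
  fingers: [1,1,1,1,1]

```text
time_s: 4.32
position: [0.4621, 0.0335, 0.0373]
tcp_rot: [[0.038, 0.999, -0.003], [0.999, -0.038, 0.001], [0.001, -0.003, -1.0]]
force: [0.6, 0.4, -1.8]
opening: 0.295
```

```bash
python3 -c "
from go import *
rel(.4633,.0323,.030,-2.4)
c=save('side','side4.png',(180,150,320,255),5)
a=np.radians(-2.4);R=np.array([[np.cos(a),-np.sin(a)],[np.sin(a),np.cos(a)]])
for p in [(-.16,.055,.008),(-.16,-.055,.008),(-.078,.016,.012),(-.158,.022,.012),(-.075,.024,.024)]:
    q=np.array([.5812,.0265])+R@p[:2]; print(p,(w2px(c,[*q,p[2]])-[180,150])*5)"
```

```text
t 4.3167 pos [0.4621 0.0335 0.0373] F [ 0.6  0.4 -1.8] open 0.295 j [-10.  38. 113.   0.  29.  -8.]
lin cm [-0.12  0.13  0.73] ang [-0.0029 -0.0013  0.0036]
(-0.16, 0.055, 0.008) [590.79734753 420.0286096 ]
(-0.16, -0.055, 0.008) [621.96579749 256.04471059]
(-0.078, 0.016, 0.012) [435.93666042 325.8755481 ]
(-0.158, 0.022, 0.012) [597.15035497 362.24006997]
(-0.075, 0.024, 0.024) [427.45102055 320.08470701]
```

View pics/side4.png

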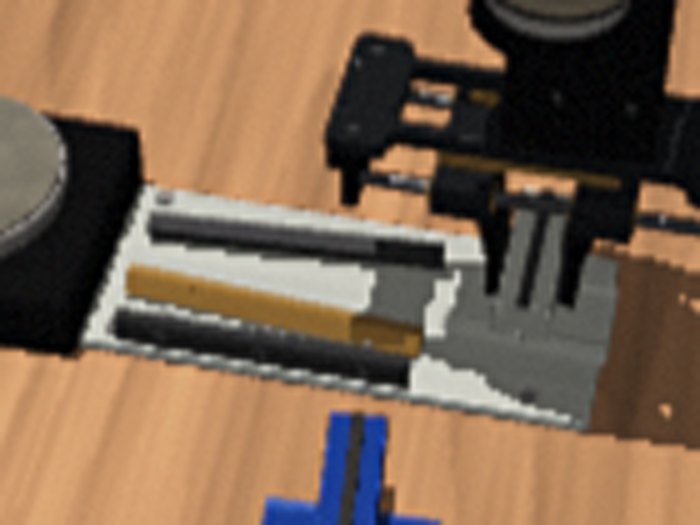

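The rest hovers over the bare plate before the mouth (gib end at about (420,340), steel rail end at (440,250)), in line with the way. I'll lower it gently to the plate by feel.

Request:
move_arm:
  linear:
    - [-0.1,0.1,0.3]
    - [-0.1,0.1,0.4]
    - [-0.1,0.1,0.5]
    - [-0.1,0.1,0.5]
    - [-0.1,0.1,0.5]
  angular:
    - [0,0,0]
    - [0,0,0]
    - [0,0,0]
    - [0,0,0]
    - [0,0,0]
  fingers: [1,1,1,1,1]

```text
time_s: 4.78
position: [0.464, 0.0321, 0.0336]
tcp_rot: [[0.039, 0.999, 0.0], [0.999, -0.039, 0.001], [0.001, 0.0, -1.0]]
force: [0.1, 0.8, -1.5]
opening: 0.292
```

```bash
python3 -c "
from go import *
rel(.4633,.0323,.030,-2.4)"
```

```text
t 4.7833 pos [0.464  0.0321 0.0336] F [ 0.1  0.8 -1.5] open 0.292 j [-10.  38. 113.   0.  29.  -8.]
lin cm [ 0.02 -0.07  0.36] ang [ 0.0002 -0.0009  0.0033]
```

Request:
move_arm:
  linear:
    - [0,0,0.1]
    - [0,0,0.2]
    - [0,0,0.2]
    - [0,0,0.2]
  angular:
    - [0,0,0]
    - [0,0,0]
    - [0,0,0]
    - [0,0,0]
  fingers: [1,1,1,1]

```text
time_s: 5.12
position: [0.4643, 0.032, 0.0323]
tcp_rot: [[0.039, 0.999, 0.001], [0.999, -0.039, 0.001], [0.001, 0.001, -1.0]]
force: [-1.3, 0.3, 6.2]
opening: 0.297
```

```bash
python3 -c "
from go import *
rel(.4633,.0323,.030,-2.4)"
```

```text
t 5.1167 pos [0.4643 0.032  0.0323] F [-1.3  0.3  6.2] open 0.297 j [-10.  38. 113.   0.  29.  -8.]
lin cm [ 0.02 -0.1   0.23] ang [ 0.0013 -0.0008  0.0031]
```

The foot is down: Fz is up by about 8 N. Next I slide along the way, stopping short of the earliest wedge position.

Request:
move_arm:
  linear:
    - [0,0.5,0]
    - [0,1,0]
    - [0,1.5,0]
    - [0,2,0]
    - [0,2.5,0]
    - [0,3,0]
    - [0,3.5,0]
    - [0,4,0]
    - [0,4.5,0]
    - [0,4.5,0]
  angular:
    - [0,0,0.003]
    - [0,0,0.003]
    - [0,0,0.003]
    - [0,0,0.003]
    - [0,0,0.003]
    - [0,0,0.003]
    - [0,0,0.003]
    - [0,0,0.003]
    - [0,0,0.003]
    - [0,0,0.003]
  fingers: [1,1,1,1,1,1,1,1,1,1]

```text
time_s: 5.95
position: [0.5114, 0.03, 0.0324]
tcp_rot: [[0.042, 0.999, 0.004], [0.999, -0.042, 0.0], [0.0, 0.004, -1.0]]
force: [1.0, -0.6, 0.2]
opening: 0.295
```

```bash
python3 -c "
from go import *
rel(.5213,.0299,.032,-2.4)
c=save('side','side5.png',(180,150,320,255),5)"
```

```text
t 5.95 pos [0.5114 0.03   0.0324] F [ 1.  -0.6  0.2] open 0.295 j [ -9.  40. 106.   0.  34.  -7.]
lin cm [0.03 0.99 0.05] ang [ 0.0043 -0.0005  0.    ]
```

View pics/side5.png

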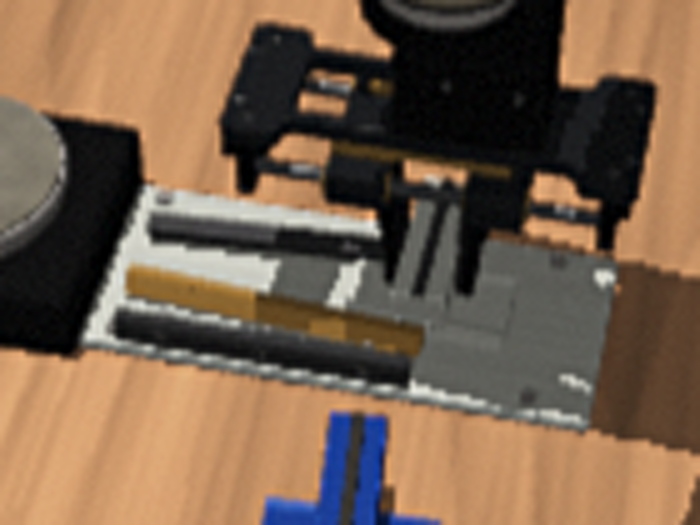

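The nose of the foot is between the rails, with the gib end at (420,340) and the rail end at (380,240). From here I open the jaws slightly, so the rear finger pushes the block and the rest can centre itself.

Request:
move_arm:
  linear:
    - [0,0,0]
    - [0,0,0]
    - [0,0,0]
    - [0,0.3,0]
    - [0,0.6,0]
    - [0,0.9,0]
    - [0,1.2,0]
    - [0,1.4,0]
    - [0,1.6,0]
    - [0,1.8,0]
    - [0,2,0]
    - [0,2,0]
  angular:
    - [0,0,0]
    - [0,0,0]
    - [0,0,0]
    - [0,0,0]
    - [0,0,0]
    - [0,0,0]
    - [0,0,0]
    - [0,0,0]
    - [0,0,0]
    - [0,0,0]
    - [0,0,0]
    - [0,0,0]
  fingers: [0.2,0.2,0.2,0.2,0.2,0.2,0.2,0.2,0.2,0.2,0.2,0.2]

```text
time_s: 7.0
position: [0.5315, 0.0291, 0.0325]
tcp_rot: [[0.042, 0.999, 0.005], [0.999, -0.042, 0.0], [0.0, 0.005, -1.0]]
force: [-0.3, -0.8, 0.3]
opening: 0.4
```

```bash
python3 -c "
from go import *
rel(.5213,.0299,.032,-2.4)"
```

```text
t 7.0 pos [0.5315 0.0291 0.0325] F [-0.3 -0.8  0.3] open 0.4 j [ -9.  40. 104.   0.  36.  -7.]
lin cm [ 0.03 -1.02  0.05] ang [ 0.0047 -0.0004  0.0001]
```

```bash
python3 - <<'E'
from h import *
from scipy.ndimage import map_coordinates
im=cv2.imread("pics/top1.png").astype(float);c=capture("top")
a=np.radians(-2.4);R=np.array([[np.cos(a),-np.sin(a)],[np.sin(a),np.cos(a)]])
ys=np.arange(-.05,.05,.00025);G=[]
for x in np.arange(-.065,.066,.01):
    p=np.array([w2px(c,[*(np.array([.5812,.0265])+R@[x,y]),.024]) for y in ys]);p=(p+.5)*1.5-.5
    v=[map_coordinates(im[...,k],[p[:,1],p[:,0]],order=1) for k in range(3)]
    b=v[0] # blue: white high, brass & steel low
    mid=np.argmin(abs(ys));mid=np.argmin(abs(ys-(-.0)));th=b[mid-8:mid+8].mean()*.55
    u=mid+np.argmax(b[mid:]<th);l=mid-np.argmax(b[mid::-1]<th)
    G.append((x,ys[u],ys[l],ys[u]-ys[l]))
G=np.array(G);print(np.round(G*1000,1))
k=np.polyfit(G[:,0],G[:,3],1);print(k,"mid gap at 6.5mm up",k[1]*1000+2*9.5*np.tan(np.radians(20)),"nominal slope",-2*np.tan(np.radians(4)))
E
```

```text
[[-65.   21.8 -24.   45.8]
 [-55.   22.  -22.2  44.3]
 [-45.   21.8 -21.7  43.5]
 [-35.   19.5 -21.5  41. ]
 [-25.   18.3 -21.   39.3]
 [-15.   17.5 -20.5  38. ]
 [ -5.   17.5 -19.7  37.3]
 [  5.   17.8 -17.   34.8]
 [ 15.   15.3 -16.7  32. ]
 [ 25.   15.5 -16.5  32. ]
 [ 35.   15.5 -16.   31.5]
 [ 45.   14.8 -15.5  30.3]
 [ 55.   13.5 -15.2  28.8]
 [ 65.   13.5 -14.7  28.3]]
[-0.14076923  0.03617857] mid gap at 6.5mm up 43.09400587962931 nominal slope -0.13985362388702083
```

Request:
move_arm:
  linear:
    - [0,0.1,0]
    - [0,0.2,0]
    - [0,0.3,0]
    - [0,0.4,0]
    - [0,0.4,0]
  angular:
    - [0,0,0]
    - [0,0,0]
    - [0,0,0]
    - [0,0,0]
    - [0,0,0]
  fingers: [0.2,0.2,0.2,0.2,0.2]

```text
time_s: 7.47
position: [0.5356, 0.029, 0.0326]
tcp_rot: [[0.042, 0.999, 0.005], [0.999, -0.042, 0.0], [0.0, 0.005, -1.0]]
force: [-0.4, 0.3, -0.6]
opening: 0.4
```

The measured gap slope matches the taper. The gap is 3–5 mm wider than nominal, so the wedge should start around +20 to +33 mm. I'll advance to about 0 in two moves, checking force in between.

Request:
move_arm:
  linear:
    - [0,0.2,0]
    - [0,0.4,0]
    - [0,0.6,0]
    - [0,0.8,0]
    - [0,1,0]
    - [0,1.2,0]
    - [0,1.4,0]
    - [0,1.6,0]
    - [0,1.6,0]
  angular:
    - [-0.003,0,0]
    - [-0.003,0,0]
    - [-0.003,0,0]
    - [-0.003,0,0]
    - [-0.003,0,0]
    - [-0.003,0,0]
    - [-0.003,0,0]
    - [-0.003,0,0]
    - [-0.003,0,0]
  fingers: [0.2,0.2,0.2,0.2,0.2,0.2,0.2,0.2,0.2]

```text
time_s: 8.22
position: [0.5524, 0.0282, 0.0327]
tcp_rot: [[0.042, 0.999, 0.009], [0.999, -0.042, -0.0], [0.0, 0.009, -1.0]]
force: [-0.4, 0.9, -0.3]
opening: 0.402
```

Request:
move_arm:
  linear:
    - [0,0.2,0]
    - [0,0.4,0]
    - [0,0.6,0]
    - [0,0.8,0]
    - [0,1,0]
    - [0,1.2,0]
    - [0,1.4,0]
    - [0,1.6,0]
    - [0,1.6,0]
  angular:
    - [0.008,0,0]
    - [0.008,0,0]
    - [0.008,0,0]
    - [0.008,0,0]
    - [0.008,0,0]
    - [0.008,0,0]
    - [0.008,0,0]
    - [0.008,0,0]
    - [0.008,0,0]
  fingers: [0.2,0.2,0.2,0.2,0.2,0.2,0.2,0.2,0.2]

```text
time_s: 8.97
position: [0.5691, 0.0274, 0.0329]
tcp_rot: [[0.042, 0.999, 0.002], [0.999, -0.042, 0.0], [0.0, 0.002, -1.0]]
force: [1.0, 0.6, 0.4]
opening: 0.4
```

```bash
python3 -c "
from go import *
rel(.5813,.0265,.032,-2.4)
c=save('side','side6.png',(180,150,320,255),5)"
```

```text
t 8.9667 pos [0.5691 0.0274 0.0329] F [1.  0.6 0.4] open 0.4 j [-8. 42. 98.  0. 40. -6.]
lin cm [-0.04  1.22  0.1 ] ang [ 0.0023 -0.0002 -0.    ]
```

View pics/side6.png

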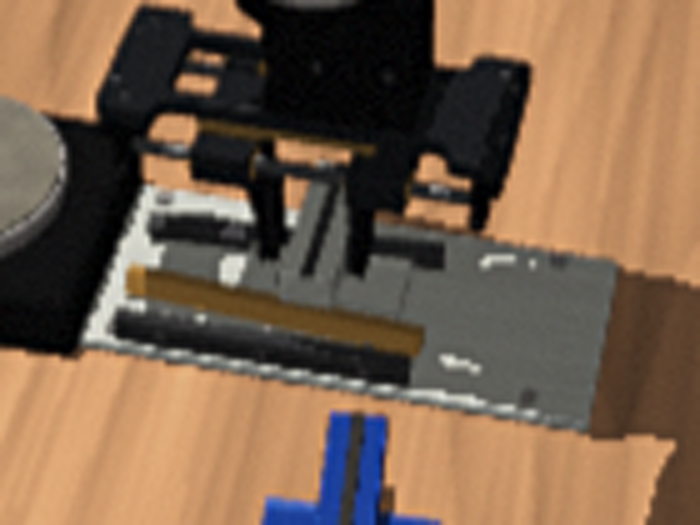

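The rear finger is pushing the block at (320,230), and the rest sits in the way, in line. It's at about x = -8 mm with no resistance yet.

Request:
move_arm:
  linear:
    - [0,0.1,0]
    - [0,0.2,0]
    - [0,0.3,0]
    - [0,0.4,0]
    - [0,0.5,0]
    - [0,0.6,0]
    - [0,0.7,0]
    - [0,0.8,0]
    - [0,0.8,0]
  angular:
    - [0.002,0,0]
    - [0.002,0,0]
    - [0.002,0,0]
    - [0.002,0,0]
    - [0.002,0,0]
    - [0.002,0,0]
    - [0.002,0,0]
    - [0.002,0,0]
    - [0.002,0,0]
  fingers: [0.2,0.2,0.2,0.2,0.2,0.2,0.2,0.2,0.2]

```text
time_s: 9.77
position: [0.5773, 0.0271, 0.033]
tcp_rot: [[0.042, 0.999, 0.001], [0.999, -0.042, 0.0], [0.0, 0.001, -1.0]]
force: [-0.2, 0.9, -1.2]
opening: 0.401
```

Request:
move_arm:
  linear:
    - [0,0.1,0]
    - [0,0.2,0]
    - [0,0.3,0]
    - [0,0.4,0]
    - [0,0.5,0]
    - [0,0.5,0]
  angular:
    - [0,0,0]
    - [0,0,0]
    - [0,0,0]
    - [0,0,0]
    - [0,0,0]
    - [0,0,0]
  fingers: [0.2,0.2,0.2,0.2,0.2,0.2]

```text
time_s: 10.27
position: [0.5825, 0.0269, 0.0329]
tcp_rot: [[0.042, 0.999, 0.001], [0.999, -0.042, 0.0], [0.0, 0.001, -1.0]]
force: [-0.4, 0.5, -0.1]
opening: 0.399
```

Request:
move_arm:
  linear:
    - [0,0.1,0]
    - [0,0.2,0]
    - [0,0.3,0]
    - [0,0.4,0]
    - [0,0.4,0]
  angular:
    - [0,0,0]
    - [0,0,0]
    - [0,0,0]
    - [0,0,0]
    - [0,0,0]
  fingers: [0.2,0.2,0.2,0.2,0.2]

```text
time_s: 10.68
position: [0.587, 0.0267, 0.0329]
tcp_rot: [[0.042, 0.999, 0.002], [0.999, -0.042, 0.0], [0.0, 0.002, -1.0]]
force: [-1.4, 1.0, 0.8]
opening: 0.401
```

Request:
move_arm:
  linear:
    - [0,0.1,0]
    - [0,0.2,0]
    - [0,0.3,0]
    - [0,0.3,0]
  angular:
    - [0,0,0]
    - [0,0,0]
    - [0,0,0]
    - [0,0,0]
  fingers: [0.2,0.2,0.2,0.2]

```text
time_s: 11.02
position: [0.5904, 0.0265, 0.033]
tcp_rot: [[0.042, 0.999, 0.002], [0.999, -0.042, -0.0], [0.0, 0.002, -1.0]]
force: [-0.2, -0.1, -0.6]
opening: 0.398
```

Request:
move_arm:
  linear:
    - [0,0.1,0]
    - [0,0.2,0]
    - [0,0.3,0]
    - [0,0.3,0]
  angular:
    - [0,0,0]
    - [0,0,0]
    - [0,0,0]
    - [0,0,0]
  fingers: [0.2,0.2,0.2,0.2]

```text
time_s: 11.35
position: [0.5939, 0.0263, 0.033]
tcp_rot: [[0.042, 0.999, 0.003], [0.999, -0.042, -0.0], [-0.0, 0.003, -1.0]]
force: [-0.1, 0.5, 0.2]
opening: 0.403
```

Request:
move_arm:
  linear:
    - [0,0.1,0]
    - [0,0.2,0]
    - [0,0.3,0]
    - [0,0.3,0]
  angular:
    - [0,0,0]
    - [0,0,0]
    - [0,0,0]
    - [0,0,0]
  fingers: [0.2,0.2,0.2,0.2]

```text
time_s: 11.68
position: [0.595, 0.0263, 0.0329]
tcp_rot: [[0.041, 0.999, -0.001], [0.999, -0.041, 0.0], [0.0, -0.001, -1.0]]
force: [-5.7, -0.3, 4.1]
opening: 0.397
```

The wedge is felt at about +18 mm, with a push of 5.7 N. I'll raise the force in small steps.

Request:
move_arm:
  linear:
    - [0,0.2,0]
    - [0,0.2,0]
    - [0,0.25,0]
    - [0,0.25,0]
    - [0,0.25,0]
  angular:
    - [0,0,0]
    - [0,0,0]
    - [0,0,0]
    - [0,0,0]
    - [0,0,0]
  fingers: [0.2,0.2,0.2,0.2,0.2]

```text
time_s: 12.1
position: [0.595, 0.0263, 0.0328]
tcp_rot: [[0.041, 0.999, -0.007], [0.999, -0.041, 0.0], [0.0, -0.007, -1.0]]
force: [-5.9, -0.3, 4.5]
opening: 0.402
```

Request:
move_arm:
  linear:
    - [0,0.3,0]
    - [0,0.35,0]
    - [0,0.35,0]
    - [0,0.35,0]
  angular:
    - [0,0,0]
    - [0,0,0]
    - [0,0,0]
    - [0,0,0]
  fingers: [0.2,0.2,0.2,0.2]

```text
time_s: 12.43
position: [0.5953, 0.0264, 0.0326]
tcp_rot: [[0.04, 0.999, -0.014], [0.999, -0.04, 0.001], [0.0, -0.014, -1.0]]
force: [-8.2, -0.7, 6.1]
opening: 0.4
```

Request:
move_arm:
  linear:
    - [0,0.35,-0.03]
    - [0,0.38,-0.03]
    - [0,0.4,-0.03]
    - [0,0.4,-0.03]
  angular:
    - [-0.01,0,0]
    - [-0.01,0,0]
    - [-0.01,0,0]
    - [-0.01,0,0]
  fingers: [0.2,0.2,0.2,0.2]

```text
time_s: 12.77
position: [0.5953, 0.0264, 0.0327]
tcp_rot: [[0.04, 0.999, -0.012], [0.999, -0.04, 0.001], [0.0, -0.012, -1.0]]
force: [-8.6, 0.0, 6.1]
opening: 0.397
```

Request:
move_arm:
  linear:
    - [0,0.42,-0.05]
    - [0,0.46,-0.05]
    - [0,0.5,-0.05]
    - [0,0.5,-0.05]
  angular:
    - [-0.016,0,0]
    - [-0.016,0,0]
    - [-0.016,0,0]
    - [-0.016,0,0]
  fingers: [0.2,0.2,0.2,0.2]

```text
time_s: 13.1
position: [0.5957, 0.0264, 0.0328]
tcp_rot: [[0.039, 0.999, -0.006], [0.999, -0.039, 0.0], [0.0, -0.006, -1.0]]
force: [-9.3, 0.4, 6.4]
opening: 0.399
```

Request:
move_arm:
  linear:
    - [0,0.52,-0.08]
    - [0,0.56,-0.08]
    - [0,0.6,-0.08]
    - [0,0.6,-0.08]
  angular:
    - [-0.016,0,0]
    - [-0.016,0,0]
    - [-0.016,0,0]
    - [-0.016,0,0]
  fingers: [0.2,0.2,0.2,0.2]

```text
time_s: 13.43
position: [0.5961, 0.0264, 0.0329]
tcp_rot: [[0.038, 0.999, -0.003], [0.999, -0.038, 0.0], [0.0, -0.003, -1.0]]
force: [-11.2, -0.5, 6.2]
opening: 0.4
```

Request:
move_arm:
  linear:
    - [0,0.62,-0.08]
    - [0,0.65,-0.08]
    - [0,0.65,-0.08]
    - [0,0.65,-0.08]
  angular:
    - [-0.013,0,0]
    - [-0.013,0,0]
    - [-0.013,0,0]
    - [-0.013,0,0]
  fingers: [0.2,0.2,0.2,0.2]

```text
time_s: 13.77
position: [0.5964, 0.0264, 0.0328]
tcp_rot: [[0.037, 0.999, -0.003], [0.999, -0.037, 0.001], [0.0, -0.003, -1.0]]
force: [-11.3, -1.6, 6.8]
opening: 0.4
```

```bash
python3 -c "
from go import *
rel(.595,.026,.033,-2.4)"
```

```text
t 13.7667 pos [0.5964 0.0264 0.0328] F [-11.3  -1.6   6.8] open 0.4 j [-8. 43. 94.  0. 43. -6.]
lin cm [-0.05 -0.14 -0.02] ang [-0.0033 -0.0005  0.0049]
```

Request:
move_arm:
  linear:
    - [0,0.68,-0.08]
    - [0,0.7,-0.08]
    - [0,0.7,-0.08]
    - [0,0.7,-0.08]
  angular:
    - [-0.013,0,0.004]
    - [-0.013,0,0.004]
    - [-0.013,0,0.004]
    - [-0.013,0,0.004]
  fingers: [0.2,0.2,0.2,0.2]

```text
time_s: 14.1
position: [0.5965, 0.0265, 0.0328]
tcp_rot: [[0.04, 0.999, -0.005], [0.999, -0.04, 0.001], [0.0, -0.005, -1.0]]
force: [-11.6, -1.1, 7.6]
opening: 0.405
```

The push is now about 12 N. I'll back off to centre while opening the jaws, then look before lifting.

Request:
move_arm:
  linear:
    - [0,0.2,-0.03]
    - [0,-0.2,0]
    - [0,-0.4,0]
    - [0,-0.4,0]
    - [0,-0.4,0]
    - [0,-0.4,0]
    - [0,-0.4,0]
  angular:
    - [-0.005,0,0]
    - [-0.005,0,0]
    - [-0.005,0,0]
    - [-0.005,0,0]
    - [-0.005,0,0]
    - [-0.005,0,0]
    - [-0.005,0,0]
  fingers: [0.2,0.2,0.1,0,-0.05,-0.05,-0.05]

```text
time_s: 14.68
position: [0.5933, 0.0265, 0.0329]
tcp_rot: [[0.04, 0.999, 0.001], [0.999, -0.04, 0.0], [0.0, 0.001, -1.0]]
force: [-0.4, -1.1, 0.2]
opening: 0.518
```

```bash
python3 -c "
from go import *
rel(.592,.026,.133,-2.4)"
```

```text
t 14.6833 pos [0.5933 0.0265 0.0329] F [-0.4 -1.1  0.2] open 0.518 j [-8. 43. 94.  0. 43. -6.]
lin cm [ -0.05  -0.12 -10.01] ang [ 0.0012 -0.0003  0.0022]
```

Request:
move_arm:
  linear:
    - [0,0.3,0]
    - [0,0.6,0]
    - [0,0.6,0]
    - [0,0.6,-1]
    - [0,0.6,-3]
    - [0,0.6,-6]
    - [0,0.6,-9]
    - [0,0.6,-13]
    - [0,0.6,-17]
    - [0,0.6,-17]
    - [0,0.6,-17]
  angular:
    - [0,0,0]
    - [0,0,0]
    - [0,0,0]
    - [0,0,0]
    - [0,0,0]
    - [0,0,0]
    - [0,0,0]
    - [0,0,0]
    - [0,0,0]
    - [0,0,0]
    - [0,0,0]
  fingers: [-0.05,-0.05,-0.05,-0.05,-0.05,-0.05,-0.05,-0.05,-0.05,-0.05,-0.05]

```text
time_s: 15.6
position: [0.6009, 0.026, 0.2068]
tcp_rot: [[0.04, 0.999, 0.009], [0.999, -0.04, -0.001], [-0.0, 0.009, -1.0]]
force: [0.1, -0.4, 0.2]
opening: 0.525
```

```bash
python3 -c "
from go import *
rel(.592,.026,.2,-2.4)
c=save('side','side7.png',(180,150,320,255),5)"
```

```text
t 15.6 pos [0.6009 0.026  0.2068] F [ 0.1 -0.4  0.2] open 0.525 j [-8. 29. 87.  0. 63. -6.]
lin cm [-0.04 -0.9   0.68] ang [0.0088 0.0005 0.0023]
```

View pics/side7.png

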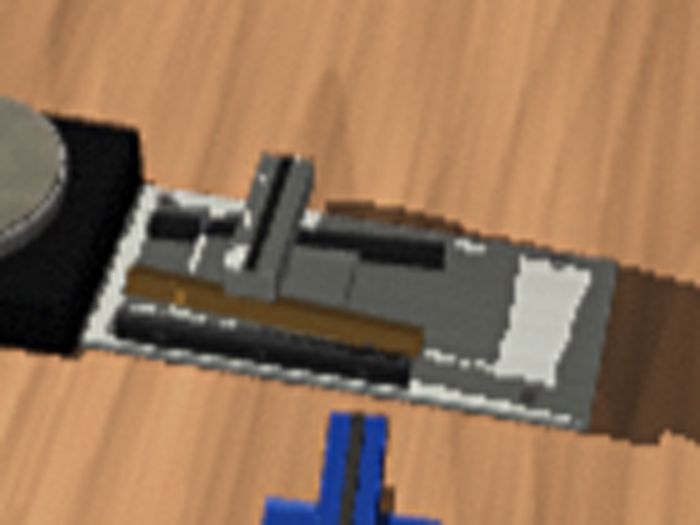

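The rest stands upright in line between the gib and the steel rail at about (270,225), with the gripper clear. I'm handing in.

```bash
python3 -c "
from rig import hand_in
print(hand_in())"
```

```text
the job is handed in; nothing more can be done
None
```

I put the aluminium tool rest into the tapered way, wedged it with a push of about 12 N, let go and handed the job in at about 16 s. No verdict came back.

- **Insertion:** I gripped the block across its 26 mm, set the foot on the bare plate and slid it narrow end first between the rails. I then opened the jaws slightly and pushed with the rear finger so the rest could centre itself.
- **Wedging:** Resistance began with the foot centre at about +18 mm. I raised the push in small steps, and the last readings were 11.2 to 11.6 N along the way. The fingers also pressed down on the block with about 7 N.
- **Last checks:** After I let go, the wrist force was near zero. The final picture shows the rest upright and in line in the way, at about +20 mm by the arm's reading, with the gripper clear above it. I kept clear of the bystanders but did not re-measure their positions.
- **Not checked:** I could not measure the clamping force on the gib. I rely on the push force and about 2 mm of travel after first contact, which by my rough estimate gives 8 to 10 N.
- **Disagreement:** The wedge came slightly earlier than the camera estimate of +20 to +33 mm.

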